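Load the analyser's cartridge carrier and slide it home

ROBOT

A 7-joint arm with a two-finger parallel gripper is mounted at the origin on the work surface. World frame = base frame: x ahead of the robot, y to its left, z up, the work surface at z = 0. Lengths are in m, angles in degrees, forces in N, time in s.
With the tool pointing down it reaches from about 0.425 to 0.95 m from the base axis. Payload 16.7 kg.
Tool frame: the origin (TCP) lies at the very end of the fingers, on their centre line; the grasp point (between the pads) lies 19 mm behind it; z points along the fingers, y is the line along which they close (so a half turn about z gives the same grasp; the last joint's range is limited). The gripper opens to 94 mm and grips with 3 to 60 N. Pads are 16 mm wide; open, the fingers measure 119 mm over their backs; the gripper's body (75 mm by 177 mm) begins 78 mm behind the grasp point.
Start: joints at [-84.597, 24.414, 4.234, 92.017, -1.954, 63.644, -3.845], TCP at [0.163, 0.655, 0.205] pointing down, gripper open.
Joint ranges: [-163.25, 163.25], [-28.42, 122.38], [-70.27, 78.77], [12.13, 141.07], [-58.53, 238.53], [9.26, 117.41], [-156.51, 156.51]. Speed limits (degrees/s): [108.29, 108.29, 136.94, 136.94, 172.46, 172.46, 172.46].

INTERFACE

Orientations are given as a 3x3 rotation matrix whose columns are the frame's x, y, z axes.
In Python, from rig import env gives the robot as it stands.
- The arm moves only by the shell command python3 drive.py 'ROWS' [FORCE]. ROWS is rows parted by semicolons, their numbers by spaces, 1 to 8 of them, each of 7 numbers: a rotation vector rx, ry, rz in degrees, then dx, dy, dz in m, then the finger opening in m; each row is the pose to reach, as a shift and turn from the pose commanded when the command began, along the tool's axes at that moment; what a row does not reach only later rows make up. A row lasts 1/10 s, in which the tool goes at most 0.05 m and 8.59 degrees, less where a joint would pass 70% of its speed; a pose out of reach is approached as far as the arm can. The fingers move at their own pace and stop on an object; FORCE is the grip in N (left out, the last holds). Time passes only in rows, so rows that do not move let the fingers close. It prints the time, the measured TCP pose, the force, the opening and the grip force at its end.
- env.sense(): the state, without advancing time (a new reading comes with each control period).
- env.capture(name): name is "scene" or "side" or "wrist"; returns a dict with "frame" (384x512x3 uint8, red, green, blue), "fx", "fy", "cx", "cy" (pixels), "R" (3x3) and "t" (3): a world point X has camera coordinates R X + t. Camera axes: x right, y down, z forward; pixel columns grow to the right and rows downward; lengths in m; the calibration is good to about 2 mm. The wrist camera is an equidistant fisheye: a pixel r from the principal point sees the ray r / f radians off the axis. A picture is of the moment at which its call begins. There is no depth.
- env.job_done(): hands the job in; it is judged then, once.
The state is a dict: "time": time; "joint_pos": joint angles; "qvel": joint speeds; "joint_efforts": joint torques, N m; "tcp_pos": TCP position; "tcp_rot": TCP orientation; "contact_force": force on the tool from outside, world axes, zero at the start; "torque": the same for the moment, N m; "grip_width": finger opening in m; "grasp_force": force on a finger pad.
Only numpy, scipy, OpenCV 4.12 (cv2) and the standard library are available. Lean on these libraries where they do the work, as an engineer would, in place of code of your own. Each camera call takes 0.05 s, during which the arm holds its last target. There are 200 camera calls.

TASK

Load all three test cartridges into the lanes of the analyser's drawn-out carrier, one to a lane in any order, each lying fully down on its flat side with the well and window up and its tab sticking out through the slot, away from the analyser. Then slide the loaded carrier gently and fully home under the analyser's hood (it has a handle post) and let go. Do not push the jar or the carton about.

Things in the scene. Friction and masses are not known exactly. Their poses are not given: they have to be found in the camera images.
- cartridge_a: white test cartridge, 100 g, 126 mm long: block 80 x 58 x 22 mm thick (x -63 to 17) and gripping tab 46 long, 24 wide, 18 thick (x 17 to 63, mid-width, 2 mm above underside). Underside plain and flat; other face has a raised well (26 dia, 3 high) and dark window. Origin: mid-width on the underside, halfway along the 126; x to the tab, z out of the well face. Starts flat on underside, any yaw.
- cartridge_b: Same cartridge as cartridge_a, same frame. Starts lying on its flat underside, turned any way.
- cartridge_c: Same cartridge as cartridge_a, same frame. Starts standing upright on its blunt end, tab on top (126 mm tall, foot 58 x 22 mm), the face with the well turned broadly towards the robot's right (-y, give or take 45 degrees). All three cartridges, the jar and the carton swap places freely.
- cartridge_a_tab (a point): middle of the tab of this cartridge, 45 mm from its origin along x and 11 mm above the underside; axes as the cartridge.
- cartridge_b_tab (a point): middle of the tab of this cartridge, 45 mm from its origin along x and 11 mm above the underside; axes as the cartridge.
- cartridge_c_tab (a point): middle of the tab of this cartridge, 45 mm from its origin along x and 11 mm above the underside; axes as the cartridge.
- analyser: white bench-top analyser, fixed, 300 wide (x) x 300 deep (y) x 195 high. Origin on the table under the middle of its front, which faces its own -y, towards the middle of the table. In the front an opening 240 mm wide, its roof 80 mm above the table (44 mm above the lane floor), through which the carrier slides.
- carrier (a joint): how far the aluminium carrier is drawn out of the analyser along the analyser's -y, in m: 0 = fully home, 0.14 = fully out; starts at 0.115 to 0.14. About 2 N of friction plus 8 N per m/s; stays where left; a stop at each end.
- lane0 (a point): lane nearest the robot: place of a loaded cartridge's origin, on the lane floor 36 mm above the table. Axes as the analyser (-y points out of it); moves with the carrier. Lanes lie side by side along x, 68 mm apart.
- lane1 (a point): middle lane: place of a loaded cartridge's origin, on the lane floor 36 mm above the table. Axes as the analyser (-y points out of it); moves with the carrier. Each lane is a bay 64 wide x 84 long with walls 10 mm high for the 80 x 58 block.
- lane2 (a point): lane farthest from the robot, next to the post: place of a loaded cartridge's origin, on the lane floor 36 mm above the table. Axes as the analyser (-y points out of it); moves with the carrier. Outer end wall (5 mm thick, outer face 24 mm from here along -y) has a 34 mm slot per lane; the tab sticks out through it into free air over the table.
- post (a point): centre of the top of the carrier's black handle post, 18 x 18 mm, 34 mm tall, at the end of a flat arm (28 wide, top 36 mm above the table) that runs out from the carrier's outer corner; top 70 mm above the table; 50 mm beyond lane2 in the analyser's x and 99 mm further out in its -y. Axes as the analyser, moves with the carrier.
- jar: closed white jar, 60 mm diameter, 75 mm tall, loose among the cartridges; origin at the centre of its underside. Leave alone.
- carton: cardboard carton 75 x 55 x 50 mm high, loose among the cartridges; origin at the centre of its underside. Leave alone.

How it is judged:
By the outcome, as a careful person would: the job done as asked, in the order asked, and still so for the second after the job is handed in, with the robot touching nothing.
It also fails if it takes over 72 s, if anything falls off the work surface, if the arm or the gripper's body presses on something with over 40 N, if the wrist force passes 120 N, or if a joint passes its speed limit or range.

## Working session

There is one attempt and no reset: what is moved stays moved. The work goes in short steps, Python scripts to look and compute and a shell command to move; the robot and the scene stay as the last step left them, time stands still between calls to the robot, and variables do not carry over. Pictures are saved under pics/ and viewed, at most 10 in all, crops included, and the job is handed in when it is done.

```bash
ls; mkdir -p pics; python3 - <<'E'
from rig import env
import cv2,numpy as np
s=env.sense();print({k:np.round(v,3).tolist() for k,v in s.items()})
for n in("scene","side","wrist"):
    c=env.capture(n);cv2.imwrite(f"pics/{n}0.png",c["frame"][:,:,::-1]);print(n,c["fx"],c["fy"],c["cx"],c["cy"],np.round(-c["R"].T@c["t"],3),np.round(c["R"],3).tolist())
E
```

```text
drive.py
pics
rig.py
{'time': 0.0, 'joint_pos': [-84.598, 24.45, 4.233, 92.052, -1.954, 63.645, -3.843], 'qvel': [-0.046, 0.021, 0.024, -0.08, -0.024, 0.003, 0.057], 'joint_efforts': [0.002, -93.58, 3.667, -45.423, -0.049, 0.02, 0.0], 'tcp_pos': [0.163, 0.655, 0.205], 'tcp_rot': [[-0.97, 0.241, -0.0], [0.241, 0.97, -0.001], [-0.0, -0.001, -1.0]], 'contact_force': [0.183, 0.393, -0.308], 'torque': [0.021, 0.005, 0.02], 'grasp_force': 0.0, 'grip_width': 0.094}
scene 490.53115813644746 490.53115813644746 251.9008799717283 187.18339848409883 [ 1.161 -0.467  1.256] [[0.504, 0.863, 0.015], [0.73, -0.417, -0.542], [-0.462, 0.284, -0.84]]
side 437.2906350755897 437.2906350755897 253.77230584077557 196.05212576548297 [0.113 0.007 1.344] [[-0.185, -0.983, 0.006], [-0.933, 0.174, -0.315], [0.308, -0.064, -0.949]]
wrist 297.3186396354542 297.3186396354542 252.50315901487235 187.15128062279237 [0.086 0.674 0.384] [[0.241, 0.97, -0.002], [0.935, -0.232, 0.269], [0.261, -0.066, -0.963]]
```
```bash
python3 - <<'E'
import cv2,numpy as np
a=cv2.imread("pics/scene0.png");b=cv2.imread("pics/side0.png")
cv2.imwrite("pics/s0.png",cv2.resize(a,(800,600)));cv2.imwrite("pics/d0.png",cv2.resize(b,(800,600)))
E
```

View pics/s0.png

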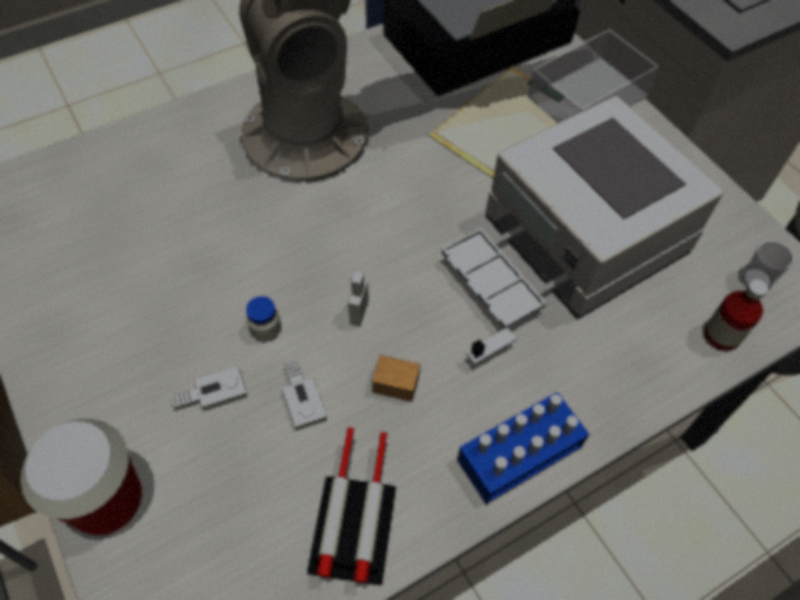

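View pics/d0.png

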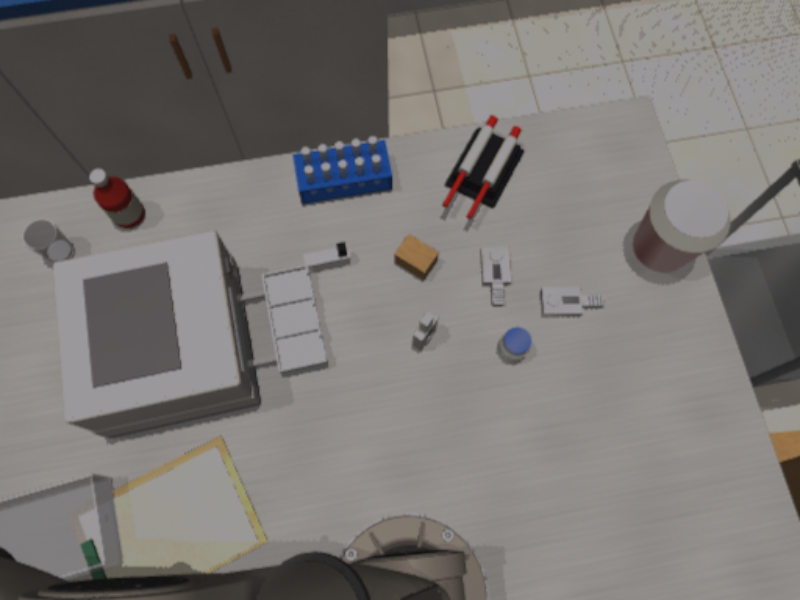

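The scene picture (800x600) shows the carrier at (495,280), post (478,348), one flat cartridge at (215,390), another at (303,400) and the standing one at (357,298), with the jar at (262,316) and the carton at (397,376). The side picture shows the same objects, the lanes at (290,287), (296,320) and (302,352).

```bash
cat > h.py <<'E'
from rig import env
import cv2,numpy as np
def grab(n,f):
    c=env.capture(n);cv2.imwrite("pics/"+f,c["frame"][:,:,::-1]);c["n"]=n;return c
def ray(c,p):
    u=(np.array(p,float)-[c["cx"],c["cy"]])/c["fx"]
    if c["n"]=="wrist":
        r=np.hypot(*u);d=np.array([*(u*np.sin(r)/max(r,1e-9)),np.cos(r)])
    else: d=np.array([*u,1.])
    return -c["R"].T@c["t"],c["R"].T@d
def onz(c,p,z):
    o,d=ray(c,p);return o+d*(z-o[2])/d[2]
def proj(c,X):
    v=c["R"]@np.array(X,float)+c["t"]
    if c["n"]=="wrist":
        r=np.hypot(v[0],v[1]);k=np.arctan2(r,v[2])/r
        return v[:2]*k*c["fx"]+[c["cx"],c["cy"]]
    return v[:2]/v[2]*c["fx"]+[c["cx"],c["cy"]]
def togo(X,R=None):
    "shift along tool axes to world point, and rotvec to R"
    s=env.sense();T=np.array(s["tcp_rot"])
    d=T.T@(np.array(X)-s["tcp_pos"])
    rv=None if R is None else np.degrees(cv2.Rodrigues(T.T@np.array(R))[0].ravel())
    return np.round(d,4),None if rv is None else np.round(rv,2)
E
python3 - <<'E'
from h import *
c=grab("side","a.png");k=1/1.5625
for n,p,z in [("a",(570,301),.022),("a tab end",(602,301),.015),("b",(497,270),.022),("b tab end",(498,303),.015),("c top",(430,318),.126),("c foot",(418,346),0),("carton",(416,250),.05),("jar",(517,338),.075),("l2",(290,287),.036),("l1",(296,320),.036),("l0",(302,352),.036),("post",(343,250),.07),("anL",(222,236),.195),("anR",(246,395),.195)]:
    print(n,onz(c,np.array(p)*k,z).round(3))
E
```

```text
a [ 0.489 -0.432  0.022]
a tab end [ 0.479 -0.499  0.015]
b [ 0.582 -0.301  0.022]
b tab end [ 0.514 -0.288  0.015]
c top [ 0.475 -0.131  0.126]
c foot [ 0.458 -0.11   0.   ]
carton [ 0.646 -0.141  0.05 ]
jar [ 0.419 -0.294  0.075]
l2 [0.618 0.125 0.036]
l1 [0.546 0.123 0.036]
l0 [0.479 0.121 0.036]
post [0.664 0.006 0.07 ]
anL [0.678 0.22  0.195]
anR [0.377 0.211 0.195]
```

```bash
R="0 0 60 -0.39 -0.25 -0.1 0.05"; python3 drive.py '0 0 60 -0.39 -0.25 -0.1 0.05;0 0 60 -0.39 -0.25 -0.1 0.05;0 0 60 -0.39 -0.25 -0.1 0.05;0 0 60 -0.39 -0.25 -0.1 0.05;0 0 60 -0.39 -0.25 -0.1 0.05;0 0 60 -0.39 -0.25 -0.1 0.05;0 0 60 -0.39 -0.25 -0.1 0.05;0 0 60 -0.39 -0.25 -0.1 0.05'
python3 - <<'E'
from h import *
print(togo([.52,-.2,.32],[[.17,.985,0],[.985,-.17,0],[0,0,-1]]),env.sense()["joint_pos"])
E
```

```text
time: 1.0
tcp_pos: [0.4324, 0.3691, 0.2904]
tcp_rot: [[-0.27, 0.963, -0.0], [0.963, 0.27, 0.0], [0.0, 0.0, -1.0]]
contact_force: [0.6, -0.0, -0.4]
grip_width: 0.0502
grasp_force: 0.0
(array([-0.5716, -0.0695, -0.0298]), array([-0.000e+00, -2.000e-02,  2.548e+01])) [-67.6910778   10.80840719  24.24888498 101.02803117  -4.74393365
  69.15057848 -26.44773918]
```

```bash
python3 drive.py '0 0 25 -0.57 -0.07 -0.03 0.05;0 0 25 -0.57 -0.07 -0.03 0.05;0 0 25 -0.57 -0.07 -0.03 0.05;0 0 25 -0.57 -0.07 -0.03 0.05;0 0 25 -0.57 -0.07 -0.03 0.05;0 0 25 -0.57 -0.07 -0.03 0.05;0 0 25 -0.57 -0.07 -0.03 0.05;0 0 25 -0.57 -0.07 -0.03 0.05' >/dev/null
python3 drive.py '0 0 0 -0.17 -0.02 -0.02 0.05;0 0 0 -0.17 -0.02 -0.02 0.05;0 0 0 -0.17 -0.02 -0.02 0.05;0 0 0 -0.17 -0.02 -0.02 0.05;0 0 0 -0.17 -0.02 -0.02 0.05'
python3 - <<'E'
from h import *
print(env.sense()["joint_pos"])
c=grab("wrist","w1r.png");cv2.imwrite("pics/w1.png",cv2.resize(cv2.imread("pics/w1r.png"),(800,600),interpolation=cv2.INTER_CUBIC))
import pickle;pickle.dump(c,open("w1.pkl","wb"))
E
```

```text
time: 2.3
tcp_pos: [0.4467, -0.1918, 0.3313]
tcp_rot: [[0.161, 0.987, 0.001], [0.987, -0.161, 0.001], [0.001, 0.001, -1.0]]
contact_force: [0.8, 0.5, 0.0]
grip_width: 0.0498
grasp_force: 0.0
[-39.36362106  -2.69673201  54.59545096 108.03518533   2.24215193
  73.48489776   5.29622368]
```

View pics/w1.png

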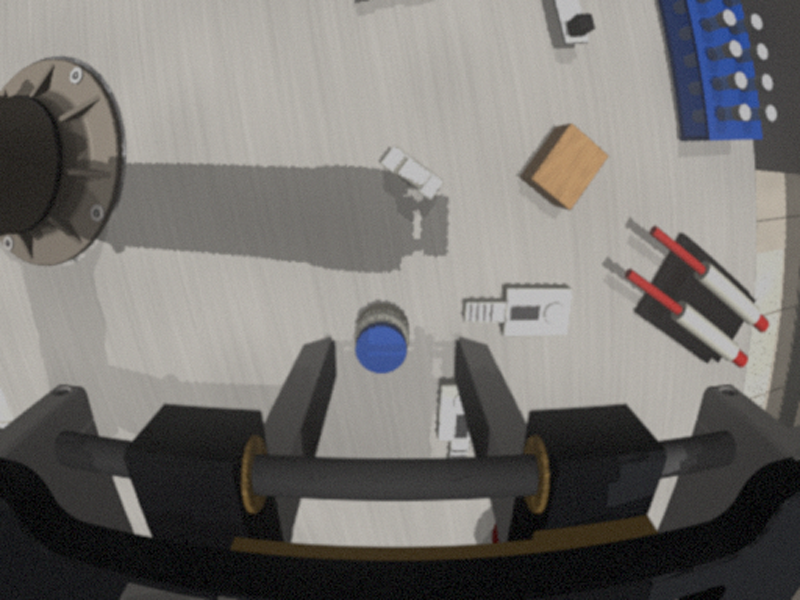

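The wrist picture shows C standing at (410,172), its width axis running down-right; B lies at (517,310) with its tab left, A is partly hidden at (452,415), the jar is at (381,345) and the carton at (567,165).

```bash
python3 - <<'E'
from h import *
import pickle;c=pickle.load(open("w1.pkl","rb"));k=1/1.5625
P=lambda u,v,z:onz(c,np.array([u,v])*k,z).round(3)
print("C sh ends",P(392,157,.08),P(433,190,.08),"tab",P(412,172,.126))
g=cv2.cvtColor(c["frame"],cv2.COLOR_RGB2GRAY);hsv=cv2.cvtColor(c["frame"],cv2.COLOR_RGB2HSV)
print(g[200,345:370],g[170:225,337],g[200,280:300],hsv[195,345],hsv[230,345])
for z in(.022,):
    print("B corners",[P(u,v,z) for u,v in((505,286),(570,285),(569,333),(504,333))],"tab end",P(464,310,.018))
X=np.array([.47,-.125,.25]);a=np.radians(43);R=np.array([[np.cos(a),np.sin(a),0],[np.sin(a),-np.cos(a),0],[0,0,-1]])
print(togo(X,R))
E
```

```text
C sh ends [ 0.457 -0.106  0.08 ] [ 0.49  -0.142  0.08 ] tab [ 0.471 -0.122  0.126]
[163 182 170 153 174 188 190 188 188 187 188 190 188 187 188 186 190 190
 189 187 179 182 183 178 176] [178 176 176 173 178 176 179 177 177 176 163 130  97  99 138 183 192 187
 192 191 188 190 187 190 184 156 115  92  89  90  88  92  89  96 121 171
 189 188 190 191 187 189 188 189 183 177 170 176 177 175 174 173 173 175
 176] [177 179 175 175 177 176 176 174 176 175 176 175 174 171 161 129 106 134
 179 182] [ 30   3 164] [ 18  14 178]
B corners [array([ 0.558, -0.262,  0.022]), array([ 0.635, -0.273,  0.022]), array([ 0.631, -0.332,  0.022]), array([ 0.552, -0.318,  0.022])] tab end [ 0.51  -0.284  0.018]
(array([0.0673, 0.012 , 0.081 ]), array([ 2.000e-02, -5.000e-02,  3.787e+01]))
```

```bash
python3 drive.py '0 0 38 0.067 0.012 0.081 0.06;0 0 38 0.067 0.012 0.081 0.06;0 0 38 0.067 0.012 0.081 0.06;0 0 38 0.067 0.012 0.081 0.06;0 0 38 0.067 0.012 0.081 0.06;0 0 38 0.067 0.012 0.081 0.06'
python3 - <<'E'
from h import *
print(env.sense()["joint_pos"])
c=grab("wrist","w2r.png");cv2.imwrite("pics/w2.png",cv2.resize(cv2.imread("pics/w2r.png")[60:300,96:416],(800,600),interpolation=cv2.INTER_CUBIC))
import pickle;pickle.dump(c,open("w2.pkl","wb"))
E
```

```text
time: 2.95
tcp_pos: [0.4703, -0.1228, 0.2494]
tcp_rot: [[0.73, 0.683, -0.001], [0.683, -0.73, -0.0], [-0.001, -0.0, -1.0]]
contact_force: [0.1, 0.5, 0.3]
grip_width: 0.0603
grasp_force: 0.0
[-42.8932548    4.03511835  53.54457636 114.68716243  -3.61985754
  63.00713644 -34.68613912]
```

View pics/w2.png

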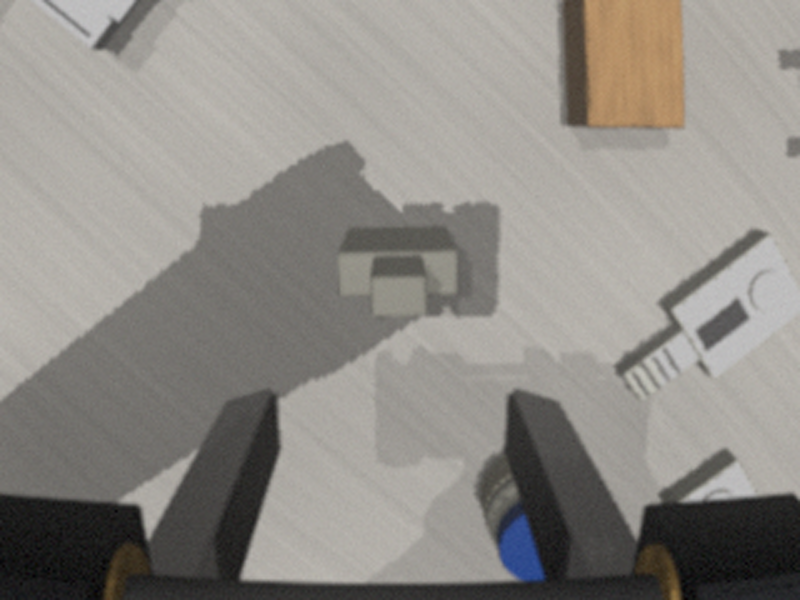

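The crop shows C square to the gripper: tab top corners at (373,277) to (427,315), shoulder at (338,250) to (457,295), with its plain underside facing up-image.

```bash
python3 - <<'E'
from h import *
import pickle;c=pickle.load(open("w2.pkl","rb"))
P=lambda u,v,z:onz(c,[u/2.5+96,v/2.5+60],z)
t=[P(u,v,.126) for u,v in((373,277),(427,278),(427,315),(372,314))];print(np.round(t,3))
m=np.mean(t,0);print("tab",m, "sh",P(339,250,.08),P(457,250,.08))
s=env.sense();T=np.array(s["tcp_rot"])
print(T.T@(m-s["tcp_pos"]))
print([T.T@(P(u,250,.08)-s["tcp_pos"]) for u in(339,457)])
E
```

```text
[[ 0.472 -0.11   0.126]
 [ 0.487 -0.127  0.126]
 [ 0.476 -0.138  0.126]
 [ 0.46  -0.12   0.126]]
tab [ 0.47369084 -0.12358236  0.126     ] sh [ 0.4623184  -0.09507998  0.08      ] [ 0.50085443 -0.13622038  0.08      ]
[0.00215315 0.00278546 0.12347731]
[array([ 0.01341007, -0.02575584,  0.16948159]), array([0.01331378, 0.0306139 , 0.16946208])]
```

```bash
python3 drive.py '0 0 0 0.002 0.003 0.045 0.06;0 0 0 0.002 0.003 0.09 0.06;0 0 0 0.002 0.003 0.13 0.06;0 0 0 0.002 0.003 0.155 0.06;0 0 0 0.002 0.003 0.155 0.06;0 0 0 0.002 0.003 0.155 0.02;0 0 0 0.002 0.003 0.155 0.01;0 0 0 0.002 0.003 0.155 0.01' 15
python3 drive.py '0 0 0 0 0 0 0.01;0 0 0 0 0 -0.04 0.01;0 0 0 0 0 -0.08 0.01;0 0 -20 0 0 -0.09 0.01;0 0 -40 0 0 -0.09 0.01;0 0 -40 0 0 -0.09 0.01'
python3 - <<'E'
from h import *
print(env.sense()["joint_pos"])
a=np.radians(150);R=np.array([[np.cos(a),np.sin(a),0],[np.sin(a),-np.cos(a),0],[0,0,-1]])
print(togo([.51,-.06,.17],R))
E
```

```text
time: 3.8
tcp_pos: [0.4746, -0.1248, 0.0961]
tcp_rot: [[0.73, 0.683, 0.002], [0.683, -0.73, 0.001], [0.002, 0.001, -1.0]]
contact_force: [0.5, 0.5, -0.2]
grip_width: 0.0391
grasp_force: 0.0
time: 4.4
tcp_pos: [0.4741, -0.1247, 0.1858]
tcp_rot: [[0.355, 0.935, 0.002], [0.935, -0.355, 0.001], [0.002, 0.002, -1.0]]
contact_force: [-0.6, -0.3, -0.8]
grip_width: 0.0105
grasp_force: 0.0
[-35.95340854  10.35088985  49.05301542 118.5574819   -9.64513766
  54.8972126   -2.58523777]
(array([0.0732, 0.0105, 0.0159]), array([ 1.400e-01, -1.000e-02, -8.079e+01]))
```

The fingers were slower than I assumed and closed only after I had lifted, so I'll go back above C and look.

```bash
python3 drive.py '0 0 20 0 0 -0.05 0.06;0 0 40 0 0 -0.063 0.06;0 0 40 0 0 -0.063 0.06;0 0 40 0 0 -0.063 0.06;0 0 40 0 0 -0.063 0.06;0 0 40 0 0 -0.063 0.06'
python3 - <<'E'
from h import *
c=grab("wrist","w3r.png");cv2.imwrite("pics/w3.png",cv2.resize(cv2.imread("pics/w3r.png")[60:300,96:416],(800,600),interpolation=cv2.INTER_CUBIC))
import pickle;pickle.dump(c,open("w3.pkl","wb"))
E
```

```text
time: 5.0
tcp_pos: [0.4737, -0.125, 0.2482]
tcp_rot: [[0.877, 0.48, 0.001], [0.48, -0.877, 0.001], [0.001, -0.0, -1.0]]
contact_force: [-0.4, -0.4, 0.5]
grip_width: 0.0544
grasp_force: 0.0
```

View pics/w3.png

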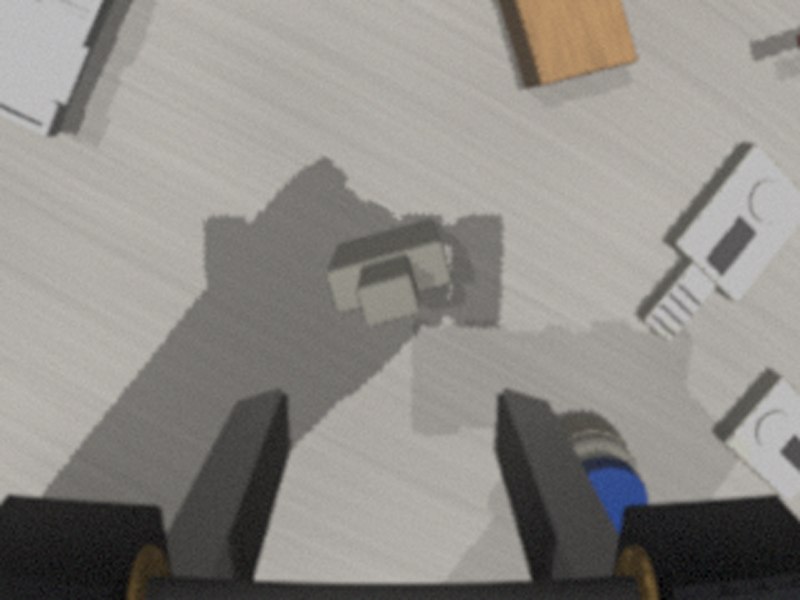

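C still stands undisturbed, its tab top at about (389,302) in the crop, turned about 14° in the picture.

```bash
python3 - <<'E'
from h import *
import pickle;c=pickle.load(open("w3.pkl","rb"))
P=lambda u,v,z:onz(c,[u/2.5+96,v/2.5+60],z)
t=np.array([P(u,v,.126) for u,v in((360,290),(413,279),(418,315),(366,325))]);m=t.mean(0)
w=t[1]-t[0]+t[2]-t[3];a=np.arctan2(w[1],w[0])+np.pi/2;print(m,"az -n",np.degrees(a))
a=np.radians(43);R=np.array([[np.cos(a),np.sin(a),0],[np.sin(a),-np.cos(a),0],[0,0,-1]])
print(togo([.4737,-.1236,.094],R))
E
```

```text
[ 0.4727968  -0.12411271  0.126     ] az -n 40.38871444559852
(array([ 0.0006, -0.0012,  0.1541]), array([ -0.  ,  -0.04, -14.04]))
```

```bash
python3 drive.py '0 0 -8 0 -0.001 0.03 0.045;0 0 -13.5 0 -0.001 0.07 0.045;0 0 -13.5 0 -0.001 0.12 0.045;0 0 -13.5 0 -0.001 0.154 0.045;0 0 -13.5 0 -0.001 0.154 0.045;0 0 -13.5 0 -0.001 0.154 0.02;0 0 -13.5 0 -0.001 0.154 0.01;0 0 -13.5 0 -0.001 0.154 0.01' 15
python3 drive.py '0 0 0 0 0 0 0.01;0 0 0 0 0 0 0.01'
```

```text
time: 5.85
tcp_pos: [0.4744, -0.1241, 0.0955]
tcp_rot: [[0.739, 0.674, 0.003], [0.674, -0.739, 0.001], [0.003, 0.001, -1.0]]
contact_force: [0.6, 0.9, 0.4]
grip_width: 0.0246
grasp_force: 3.0
time: 6.05
tcp_pos: [0.4744, -0.1239, 0.0953]
tcp_rot: [[0.739, 0.674, 0.003], [0.674, -0.739, 0.001], [0.003, 0.001, -1.0]]
contact_force: [-1.8, 2.0, 13.4]
grip_width: 0.024
grasp_force: 15.0
```

Gripped. Now I lift, yaw and move.

```bash
python3 drive.py '0 0 0 0 0 -0.03 0.01;0 0 -6 0 0 -0.06 0.01;0 0 -107 0.07 -0.025 -0.075 0.01;0 0 -107 0.07 -0.025 -0.075 0.01;0 0 -107 0.07 -0.025 -0.075 0.01;0 0 -107 0.07 -0.025 -0.075 0.01;0 0 -107 0.07 -0.025 -0.075 0.01;0 0 -107 0.07 -0.025 -0.075 0.01'
python3 drive.py '0 0 -65 0 0 0 0.01;0 0 -65 0 0 0 0.01;0 0 -65 0 0 0 0.01;0 0 -65 0 0 0 0.01;0 0 -65 0 0 0 0.01;0 0 -65 0 0 0 0.01;0 0 -65 0 0 0 0.01;0 0 -65 0 0 0 0.01'
python3 - <<'E'
from h import *
print(env.sense()["joint_pos"])
E
```

```text
time: 6.85
tcp_pos: [0.5083, -0.0583, 0.1697]
tcp_rot: [[-0.178, 0.984, 0.001], [0.984, 0.178, 0.0], [0.0, 0.001, -1.0]]
contact_force: [-0.5, -0.2, -1.0]
grip_width: 0.0237
grasp_force: 15.0
time: 7.65
tcp_pos: [0.5084, -0.0585, 0.1698]
tcp_rot: [[-0.967, 0.255, 0.002], [0.255, 0.967, 0.0], [-0.001, 0.001, -1.0]]
contact_force: [-0.2, -0.3, -1.4]
grip_width: 0.0243
grasp_force: 15.0
[-24.17879366  11.91130386  27.02531546 116.21436888  -6.738214
  53.24713398  81.63072617]
```

```bash
python3 drive.py '0 -50 0 0 0 0 0.01;0 -50 0 0 0 0 0.01;0 -50 0 0 0 0 0.01;0 -50 0 0 0 0 0.01;0 -50 0 0 0 0 0.01;0 -50 0 0 0 0 0.01;0 -50 0 0 0 0 0.01'
python3 - <<'E'
from h import *
print(env.sense()["joint_pos"])
print(togo(np.array(env.sense()["tcp_pos"])-[0,0,.1]))
c=grab("scene","w4r.png");cv2.imwrite("pics/w4.png",cv2.resize(cv2.imread("pics/w4r.png")[100:280,160:400],(800,600),interpolation=cv2.INTER_CUBIC))
E
```

```text
time: 8.35
tcp_pos: [0.5096, -0.0775, 0.1716]
tcp_rot: [[-0.817, 0.292, 0.497], [0.223, 0.955, -0.195], [-0.531, -0.049, -0.846]]
contact_force: [0.8, -0.6, -1.1]
grip_width: 0.0237
grasp_force: 15.0
[ -8.94813705  -1.81398232  -1.1918924  138.27068945  47.74002587
  22.12707459  22.19385019]
(array([0.0531, 0.0049, 0.0846]), None)
```

View pics/w4.png

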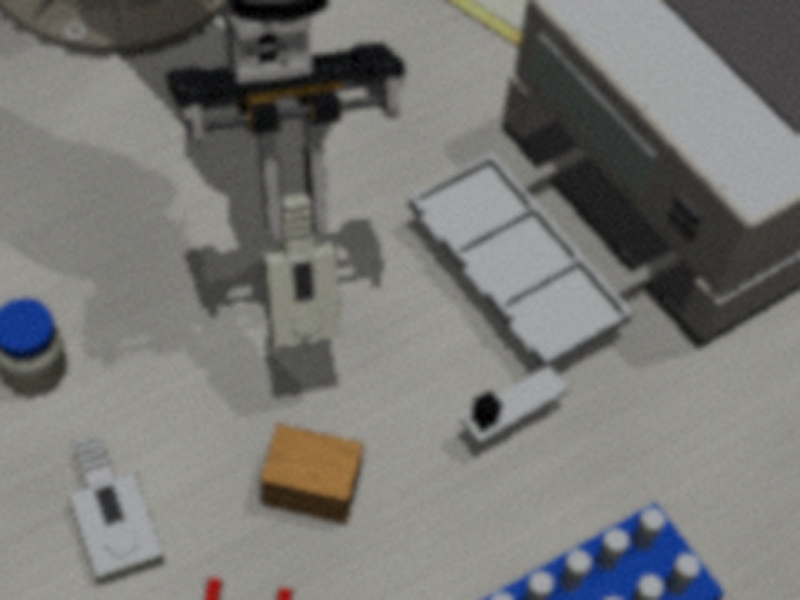

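C hangs tilted about 32° with window and well up, at (305,290) in the crop; the blunt end heads towards the carton at (312,470), so I shift left while lowering.

```bash
python3 drive.py '0 0 0 0.024 0.024 0.026 0.01;0 0 0 0.047 0.046 0.05 0.01;0 0 0 0.047 0.046 0.05 0.01;0 0 0 0.047 0.046 0.05 0.01'
python3 drive.py '0 0 0 0 0 0 0.01;0 0 0 0.014 0 0.021 0.01;0 0 0 0.028 0 0.04 0.01;0 0 0 0.044 0.001 0.061 0.01;0 0 0 0.048 0.001 0.07 0.01;0 0 0 0.052 0.001 0.074 0.01;0 0 0 0.052 0.001 0.074 0.01' 5
python3 - <<'E'
from h import *
print(env.sense()["joint_pos"])
E
```

```text
time: 8.8
tcp_pos: [0.5089, -0.0318, 0.0995]
tcp_rot: [[-0.819, 0.292, 0.493], [0.224, 0.955, -0.194], [-0.528, -0.048, -0.848]]
contact_force: [-0.2, -0.2, -1.1]
grip_width: 0.0241
grasp_force: 15.0
time: 9.5
tcp_pos: [0.5085, -0.0357, 0.0106]
tcp_rot: [[-0.823, 0.293, 0.486], [0.222, 0.954, -0.2], [-0.523, -0.057, -0.851]]
contact_force: [-2.0, 1.0, -4.7]
grip_width: 0.0239
grasp_force: 5.0
[ 42.54536479  40.82944373 -69.82181832 140.99008468 102.47577815
  56.06671845 -29.54977305]
```

```bash
python3 drive.py '0 0 0 0 0 0 0.04;0 0 0 0 0 0 0.05;0 0 0 0 0 0 0.05;0 0 0 0 0 -0.03 0.05;0 0 0 0 0 -0.07 0.05;0 15 0 0.0 0 -0.1 0.05;0 32 0 0 0 -0.1 0.05;0 32 0 0 0 -0.1 0.05'
python3 - <<'E'
from h import *
s=env.sense();print(s["joint_pos"])
a=np.radians(-17);R=np.array([[np.cos(a),np.sin(a),0],[np.sin(a),-np.cos(a),0],[0,0,-1]])
print(togo([.53,-.04,.22],R))
E
```

```text
time: 10.3
tcp_pos: [0.4614, -0.0223, 0.0924]
tcp_rot: [[-0.919, 0.299, 0.258], [0.257, 0.949, -0.183], [-0.299, -0.102, -0.949]]
contact_force: [-0.6, -1.0, -0.5]
grip_width: 0.0498
grasp_force: 0.0
[ 45.40190603  17.93055673 -68.1760903  133.16189683  52.47736875
  41.53279247  12.21188313]
(array([-0.1058, -0.0094, -0.1001]), array([ -27.27,   -9.19, -177.25]))
```

```bash
python3 drive.py '-4 17 0 -0.03 0 -0.05 0.05;-4 17 0 -0.06 0 -0.1 0.05;-4 17 30 -0.06 0 -0.12 0.05;-4 17 60 -0.06 0 -0.12 0.05;-4 17 60 -0.06 0 -0.12 0.05;-4 17 60 -0.06 0 -0.12 0.05;-4 17 60 -0.06 0 -0.12 0.05;-4 17 60 -0.06 0 -0.12 0.05'
python3 - <<'E'
from h import *
s=env.sense();print(s["joint_pos"])
a=np.radians(-17);R=np.array([[np.cos(a),np.sin(a),0],[np.sin(a),-np.cos(a),0],[0,0,-1]])
print(togo([.53,-.04,.22],R))
E
```

```text
time: 11.1
tcp_pos: [0.4865, -0.016, 0.2231]
tcp_rot: [[-0.376, 0.921, 0.103], [0.926, 0.374, 0.043], [0.001, 0.112, -0.994]]
contact_force: [-0.0, 0.8, 0.2]
grip_width: 0.0494
grasp_force: 0.0
[ 54.50813276   8.1245563  -61.95303802 115.81186353   6.67362307
  54.3080127   11.67898056]
(array([-0.0386,  0.0307,  0.0065]), array([  3.38,  -7.27, 128.94]))
```

```bash
python3 drive.py '3.4 -7.3 129 -0.039 0.031 0.006 0.05;3.4 -7.3 129 -0.039 0.031 0.006 0.05;3.4 -7.3 129 -0.039 0.031 0.006 0.05;3.4 -7.3 129 -0.039 0.031 0.006 0.05;3.4 -7.3 129 -0.039 0.031 0.006 0.05;3.4 -7.3 129 -0.039 0.031 0.006 0.05;3.4 -7.3 129 -0.039 0.031 0.006 0.05;3.4 -7.3 129 -0.039 0.031 0.006 0.05'
python3 - <<'E'
from h import *
s=env.sense();print(s["joint_pos"])
a=np.radians(-17);R=np.array([[np.cos(a),np.sin(a),0],[np.sin(a),-np.cos(a),0],[0,0,-1]])
print(togo([.53,-.04,.22],R))
E
```

```text
time: 11.9
tcp_pos: [0.5304, -0.0397, 0.2211]
tcp_rot: [[0.726, 0.685, 0.062], [0.687, -0.727, -0.013], [0.036, 0.052, -0.998]]
contact_force: [-0.1, -0.0, 0.2]
grip_width: 0.0499
grasp_force: 0.0
[ 38.01150145  12.76339778 -46.72831155 109.78772527  12.30134449
  58.5296426  -60.55164196]
(array([-0.0005, -0.0002,  0.0011]), array([ 1.6 , -3.43, 60.33]))
```

```bash
python3 drive.py '1.6 -3.4 60 0 0 0 0.05;1.6 -3.4 60 0 0 0 0.05;1.6 -3.4 60 0 0 0 0.05;1.6 -3.4 60 0 0 0 0.05;1.6 -3.4 60 0 0 0 0.05;1.6 -3.4 60 0 0 0 0.05;1.6 -3.4 60 0 0 0 0.05;1.6 -3.4 60 0 0 0 0.05'
cat >> h.py <<'E'
def az(a):
    a=np.radians(a);return np.array([[np.cos(a),np.sin(a),0],[np.sin(a),-np.cos(a),0],[0,0,-1.]])
def look(f,crop=None):
    import pickle
    c=grab("wrist",f+"r.png");im=c["frame"][:,:,::-1]
    cv2.imwrite("pics/"+f+".png",cv2.resize(im[40:340,56:456],(800,600),interpolation=cv2.INTER_CUBIC));pickle.dump(c,open(f+".pkl","wb"));return c
E
python3 - <<'E'
from h import *
print(env.sense()["joint_pos"]);look("w5")
E
```

```text
time: 12.7
tcp_pos: [0.5305, -0.04, 0.2209]
tcp_rot: [[0.959, -0.284, 0.0], [-0.284, -0.959, 0.001], [-0.0, -0.001, -1.0]]
contact_force: [-0.1, -0.1, 0.5]
grip_width: 0.0502
grasp_force: 0.0
[  29.63193693   13.50093263  -37.1295031   107.4835073     9.13803282
   61.96671931 -117.5705356 ]
```

View pics/w5.png

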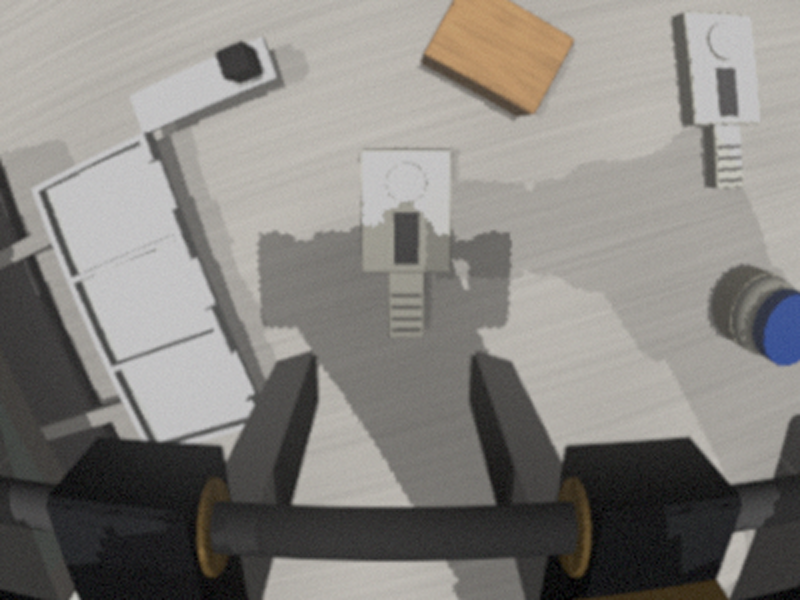

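C lies flat with its well up: block corners (361,149) to (451,271), tab end (407,336). The carrier corners are near (37,187), (147,135), (262,395) and (155,440), the post top is at (240,62), and B is at (720,70).

```bash
python3 - <<'E'
from h import *
import pickle;c=pickle.load(open("w5.pkl","rb"))
P=lambda u,v,z:onz(c,[u/2+56,v/2+40],z)
q=[P(u,v,.022) for u,v in((361,149),(451,149),(451,271),(362,271))]
bl=np.mean(q,0);te=P(407,336,.02);x=(te-bl)[:2];x/=np.hypot(*x);print("C blk",bl,"te",te,np.degrees(np.arctan2(x[1],x[0])),"edge az",[np.degrees(np.arctan2(*(q[j]-q[i])[[1,0]])) for i,j in((0,3),(1,2))])
print("C tab",bl[:2]+x*.068, te[:2]-x*.018)
for n,p,z in(("post",(240,62),.07),("in far",(37,187),.046),("out far",(147,135),.046),("out near",(262,395),.046),("in near",(155,440),.046)): print(n,P(*p,z).round(4))
q=[P(u,v,.022) for u,v in((687,14),(750,14),(760,121),(694,124))]
bl=np.mean(q,0);te=P(729,187,.018);x=(te-bl)[:2];x/=np.hypot(*x);print("B",bl,te,np.degrees(np.arctan2(x[1],x[0])))
E
```

```text
C blk [ 0.55366973 -0.05637919  0.022     ] te [ 0.47131094 -0.03294128  0.02      ] 164.11454495706988 edge az [np.float64(163.3988733450592), np.float64(164.48563722490522)]
C tab [ 0.4882666  -0.03776657] [ 0.48862354 -0.03786815]
post [0.669  0.0073 0.07  ]
in far [0.6498 0.1749 0.046 ]
out far [0.6518 0.0834 0.046 ]
out near [0.4671 0.0696 0.046 ]
in near [0.4532 0.1619 0.046 ]
B [ 0.5942407  -0.30012806  0.022     ] [ 0.50985927 -0.28603415  0.018     ] 170.51764076657702
```

```bash
python3 - <<'E'
from h import *
print(togo([.56,.06,.25],az(93.5)))
E
python3 drive.py '0 0 -110 -0.001 -0.104 -0.03 0.05;0 0 -110 0.0 -0.104 -0.03 0.05;0 0 -110 0.0 -0.104 -0.03 0.05;0 0 -110 0.0 -0.104 -0.03 0.05;0 0 -110 0.0 -0.104 -0.03 0.05;0 0 -110 0.0 -0.104 -0.03 0.05;0 0 -110 0.0 -0.104 -0.03 0.05;0 0 -110 0.0 -0.104 -0.03 0.05' >/dev/null
python3 drive.py '0 0 -41 0 0 0 0.05;0 0 -41 0 0 0 0.05;0 0 -41 0 0 0 0.05;0 0 -41 0 0 0 0.05;0 0 -41 0 0 0 0.05;0 0 -41 0 0 0 0.05'
python3 - <<'E'
from h import *
print(env.sense()["joint_pos"]);look("w6")
E
```

```text
(array([ 0.0005, -0.1045, -0.0294]), array([-6.0000e-02, -2.0000e-02, -1.0969e+02]))
time: 14.15
tcp_pos: [0.5594, 0.0586, 0.2492]
tcp_rot: [[-0.064, 0.998, -0.003], [0.998, 0.064, 0.002], [0.002, -0.003, -1.0]]
contact_force: [-0.1, -0.4, 0.3]
grip_width: 0.05
grasp_force: 0.0
[ 35.71537144  21.29050001 -60.14795173 100.92467814  19.47123083
  69.36520741 -26.14318036]
```

View pics/w6.png

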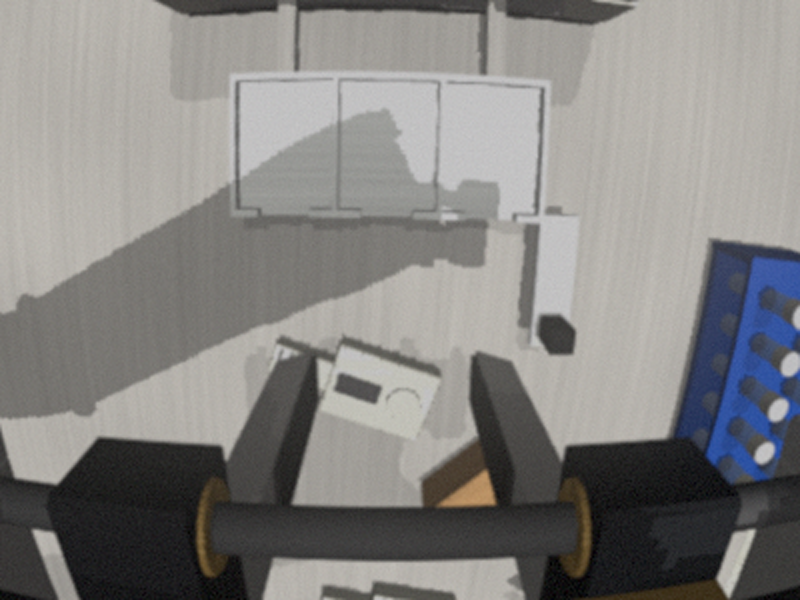

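The carrier seen from above: outer wall-top corners (231,74), (549,81), (545,217), (233,215); dividers at u=338 and 439; slots about 261–309, 362–414 and 462–513 near v=213; post top around (560,336).

```bash
python3 - <<'E'
from h import *
import pickle;c=pickle.load(open("w6.pkl","rb"))
P=lambda u,v,z=.046:onz(c,[u/2+56,v/2+40],z)[:2].round(4)
for n,p in dict(inFar0=(231,74),inFar2=(549,81),out2=(546,217),out0=(233,216),d01in=(338,77),d01out=(338,210),d12in=(441,79),d12out=(438,210),s0a=(261,211),s0b=(309,210),s1a=(362,210),s1b=(414,210),s2a=(462,211),s2b=(513,213)).items(): print(n,P(*p))
print("post",P(561,334,.07))
def lanes(post,psi):
    a=np.radians(psi);ex=np.array([np.cos(a),np.sin(a)]);ey=np.array([-ex[1],ex[0]])
    l2=np.array(post)-.05*ex+.099*ey;return [l2-.136*ex,l2-.068*ex,l2]
print(lanes(P(561,334,.07),3))
E
```

```text
inFar0 [0.4449 0.1712]
inFar2 [0.6507 0.1794]
out2 [0.6569 0.0896]
out0 [0.4496 0.077 ]
d01in [0.5153 0.1706]
d01out [0.52   0.0844]
d12in [0.5806 0.1733]
d12out [0.5847 0.0885]
s0a [0.4688 0.0812]
s0b [0.5009 0.0834]
s1a [0.5356 0.0853]
s1b [0.5692 0.0874]
s2a [0.6004 0.089 ]
s2b [0.6342 0.0904]
post [0.6707 0.0168]
[array([0.47977365, 0.10592984]), array([0.54768046, 0.10948868]), array([0.61558726, 0.11304753])]
```

```bash
python3 - <<'E'
from h import *
import pickle;c=pickle.load(open("w6.pkl","rb"))
P=lambda u,v,z=.046:onz(c,[u/2+56,v/2+40],z)[:2].round(4)
print("C blk",np.mean([P(u,v,.022) for u,v in((341,345),(441,374),(416,438),(321,408))],0))
c5=pickle.load(open("w5.pkl","rb"))
ex=np.array([np.cos(np.radians(3)),np.sin(np.radians(3))]);ey=np.array([-ex[1],ex[0]])
l1=np.array([.5516,.106])
pts=dict(inFar0=l1-.104*ex+.07*ey,inFar2=l1+.104*ex+.07*ey,out2=l1+.104*ex-.024*ey,out0=l1-.104*ex-.024*ey)
for k,v in pts.items(): print(k,v,"w5",(proj(c5,[*v,.046])-[56,40])*2,"w6",(proj(c,[*v,.046])-[56,40])*2)
p=l1+.118*ex-.099*ey
print("post",p,(proj(c5,[*p,.07])-[56,40])*2,(proj(c,[*p,.07])-[56,40])*2)
for n in("scene","side"):
    d=grab(n,n+"2.png");d["n"]=n
    for k,v in pts.items(): print(n,k,proj(d,[*v,.046])*1.5625)
    print(proj(d,[*p,.07])*1.5625)
E
```

```text
C blk [ 0.554575 -0.053775]
inFar0 [0.44407901 0.17046113] w5 [150.64405567 452.6895223 ] w6 [229.75240849  75.14944142]
inFar2 [0.65179395 0.18134701] w5 [ 29.25253824 187.62195546] w6 [550.80940471  78.21751537]
out2 [0.65671353 0.08747583] w5 [139.34174683 130.04994706] w6 [545.33138781 220.13104434]
out0 [0.44899859 0.07658995] w5 [262.1752655  420.41278245] w6 [232.10969894 216.59754652]
post [0.67461954 0.01331132] [227.352331    56.46823368] [565.82498531 339.33167095]
scene inFar0 [479.28078333 226.11370368]
scene inFar2 [545.726967   300.25175183]
scene out2 [506.0794944  323.66730828]
scene out0 [440.80386104 246.64839456]
[479.34456013 342.27480233]
side inFar0 [278.35038056 372.35857377]
side inFar2 [259.54285884 274.75131286]
side out2 [305.04868187 264.67474183]
side out0 [325.91517551 361.2540212 ]
[338.69682968 245.92333248]
```

```bash
python3 - <<'E'
from h import *
import pickle;c=pickle.load(open("w6.pkl","rb"))
s=env.sense();T=np.array(s["tcp_rot"])
for x in(-.008,.008):
  for y in(-.0375,-.025,.025,.0375): print(x,y,(proj(c,s["tcp_pos"]+T@[x,y,0])-[56,40])*2)
# carrier outer corners in side/scene, refined with corner search
for n in("side0","scene0"):
    im=cv2.imread(f"pics/{n}.png");g=cv2.cvtColor(im,cv2.COLOR_BGR2GRAY)
    x0,y0=(160,160) if n=="side0" else (275,140)
    cv2.imwrite(f"pics/z{n}.png",cv2.resize(g[y0:y0+85,x0:x0+80],(400,425),interpolation=cv2.INTER_CUBIC))
a=cv2.imread("pics/zside0.png");b=cv2.imread("pics/zscene0.png");cv2.imwrite("pics/z.png",np.hstack([a,b]))
E
```

```text
-0.008 -0.0375 [284.9801354 397.1833799]
-0.008 -0.025 [321.55855007 398.12639842]
-0.008 0.025 [470.37028856 399.2424404 ]
-0.008 0.0375 [506.77166949 398.850432  ]
0.008 -0.0375 [282.27725363 353.2388068 ]
0.008 -0.025 [319.89023768 353.9477075 ]
0.008 0.025 [473.06503147 355.16397981]
0.008 0.0375 [510.47929283 355.05323078]
```

View pics/z.png

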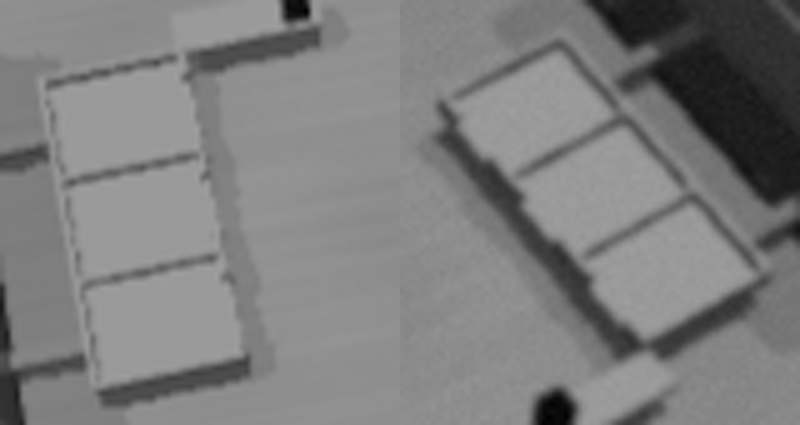

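The zoom shows the carrier's corners: in the side view (left half) at (42,80), (185,57), (250,358), (95,390); in the scene view (right half) at (440,105), (560,40), (768,270), (640,350).

```bash
python3 - <<'E'
from h import *
import pickle
S=lambda u,v:(160+u/5,160+v/5)
C=lambda u,v:(275+(u-400)/5,140+v/5)
W=lambda u,v:(u/2+56,v/2+40)
obs=dict(side=dict(i2=S(42,80),o2=S(185,57),o0=S(250,358),i0=S(95,390)),scene=dict(o0=C(440,105),i0=C(560,40),i2=C(768,270),o2=C(640,350)),
 w6=dict(i0=W(231,74),i2=W(549,81),o2=W(546,217),o0=W(233,216)),w5=dict(i2=W(37,187),o2=W(147,135)))
L=dict(i0=(-.104,.07),i2=(.104,.07),o2=(.104,-.024),o0=(-.104,-.024))
a=np.radians(3);Rm=np.array([[np.cos(a),-np.sin(a)],[np.sin(a),np.cos(a)]])
for n,o in obs.items():
    c=pickle.load(open(n+".pkl","rb")) if n[0]=="w" else env.capture(n)
    c["n"]="wrist" if n[0]=="w" else n
    X=np.array([onz(c,p,.046)[:2] for p in o.values()]);l=X-np.array([L[k] for k in o])@Rm.T
    print(n,l.round(4).tolist(),l.mean(0).round(4))
E
```

```text
side [[0.5497, 0.0989], [0.5438, 0.1015], [0.5496, 0.102], [0.5521, 0.1033]] [0.5488 0.1014]
scene [[0.563, 0.102], [0.5627, 0.0995], [0.5558, 0.1005], [0.5581, 0.0984]] [0.5599 0.1001]
w6 [[0.5524, 0.1068], [0.5505, 0.104], [0.5518, 0.1081], [0.5522, 0.1064]] [0.5517 0.1063]
w5 [[0.5496, 0.0995], [0.5467, 0.102]] [0.5482 0.1007]
```

```bash
python3 - <<'E'
from h import *
print(togo([.4885,-.0378,.06],az(-16)))
E
python3 drive.py '0 0 110 0.0 0 0.06 0.05;0 0 110 -0.092 -0.077 0.12 0.05;0 0 110 -0.092 -0.077 0.12 0.05;0 0 110 -0.092 -0.077 0.12 0.05;0 0 110 -0.092 -0.077 0.12 0.05;0 0 110 -0.092 -0.077 0.12 0.05;0 0 110 -0.092 -0.077 0.12 0.05;0 0 110 -0.092 -0.077 0.12 0.05' >/dev/null
python3 - <<'E'
from h import *
print(togo([.4885,-.0378,.06],az(-16)),env.sense()["joint_pos"])
E
```

```text
(array([-0.0922, -0.0752,  0.1888]), array([ -0.31,   0.14, 109.15]))
(array([0.0015, 0.0005, 0.0687]), array([-0.18,  0.26, 40.03])) [ 34.66427041  17.22620882 -43.33510025 117.54575698  14.92427352
  50.96014246 -82.91127138]
```

```bash
python3 drive.py '0 0 40 0.001 0.001 0.03 0.05;0 0 40 0.001 0.001 0.05 0.05;0 0 40 0.001 0.001 0.068 0.05;0 0 40 0.001 0.001 0.068 0.05;0 0 40 0.001 0.001 0.068 0.05;0 0 40 0.001 0.001 0.068 0.05'
python3 - <<'E'
from h import *
print(togo([.4885,-.0378,.006],az(-16)))
E
```

```text
time: 15.8
tcp_pos: [0.4881, -0.0382, 0.0605]
tcp_rot: [[0.963, -0.27, -0.005], [-0.27, -0.963, 0.003], [-0.005, -0.001, -1.0]]
contact_force: [0.0, 1.5, 0.2]
grip_width: 0.0503
grasp_force: 0.0
(array([ 0.0005, -0.0004,  0.0545]), array([-0.07,  0.31,  0.33]))
```

```bash
python3 drive.py '0 0.3 0.3 0 0 0.03 0.05;0 0.3 0.3 0 0 0.054 0.05;0 0.3 0.3 0 0 0.054 0.05;0 0.3 0.3 0 0 0.054 0.01;0 0.3 0.3 0 0 0.054 0.01;0 0.3 0.3 0 0 0.054 0.01;0 0.3 0.3 0 0 0.054 0.01;0 0.3 0.3 0 0 0.054 0.01' 40
python3 drive.py '0 0 0 0 0 0 0.01'
python3 - <<'E'
from h import *
print(togo([.554,-.03,.12],az(93)),env.sense()["joint_pos"])
E
```

```text
time: 16.6
tcp_pos: [0.4882, -0.0384, 0.0071]
tcp_rot: [[0.962, -0.273, 0.001], [-0.273, -0.962, 0.001], [0.001, -0.001, -1.0]]
contact_force: [-1.2, 0.7, 6.4]
grip_width: 0.0239
grasp_force: 39.9
time: 16.7
tcp_pos: [0.4882, -0.0384, 0.007]
tcp_rot: [[0.962, -0.273, 0.001], [-0.273, -0.962, 0.001], [0.0, -0.001, -1.0]]
contact_force: [-0.4, -0.5, 7.9]
grip_width: 0.0236
grasp_force: 39.9
(array([ 0.0611, -0.0262, -0.1129]), array([-3.0000e-02, -9.0000e-02, -1.0887e+02])) [  21.3918144    26.38813555  -29.04945037  122.78159391   21.60210914
   35.67236953 -128.75249979]
```

```bash
python3 drive.py '0 0 0 0 0 -0.05 0.01;0 0 -8 0 0 -0.1 0.01;0 0 -109 0.043 -0.063 -0.12 0.01;0 0 -109 0.043 -0.063 -0.12 0.01;0 0 -109 0.043 -0.063 -0.12 0.01;0 0 -109 0.043 -0.063 -0.12 0.01;0 0 -109 0.043 -0.063 -0.12 0.01;0 0 -109 0.043 -0.063 -0.12 0.01' >/dev/null
python3 drive.py '0 0 -54 0 0 0 0.01;0 0 -54 0 0 0 0.01;0 0 -54 0 0 0 0.01;0 0 -54 0 0 0 0.01;0 0 -54 0 0 0 0.01;0 0 -54 0 0 0 0.01;0 0 -54 0 0 0 0.01;0 0 -54 0 0 0 0.01'
python3 - <<'E'
from h import *
print(togo([.5534,.058,.075],az(93)),env.sense()["joint_pos"])
E
```

```text
time: 18.3
tcp_pos: [0.5461, 0.0101, 0.1264]
tcp_rot: [[-0.134, 0.991, -0.001], [0.991, 0.134, 0.002], [0.002, -0.001, -1.0]]
contact_force: [0.4, -0.7, -2.9]
grip_width: 0.0237
grasp_force: 40.0
(array([0.0464, 0.0137, 0.0514]), array([-0.03, -0.09,  4.73])) [ 38.86571731  28.58179289 -59.0672244  110.3433704   28.96653788
  57.58578897 -25.63113544]
```

```bash
python3 drive.py '0 0 4.7 0.023 0.007 0.02 0.01;0 0 4.7 0.046 0.014 0.045 0.01;0 0 4.7 0.046 0.014 0.061 0.01;0 0 4.7 0.046 0.014 0.061 0.01;0 0 4.7 0.046 0.014 0.061 0.01;0 0 4.7 0.046 0.014 0.061 0.01'
python3 - <<'E'
from h import *
c=look("w7");g=cv2.cvtColor(c["frame"],cv2.COLOR_RGB2GRAY)
print(togo([.5534,.058,.043],az(93)))
s=env.sense();T=np.array(s["tcp_rot"])
# block expected corners (top z): tool x from TCP
for x in(.028,.108):
  for y in(-.029,.029): print(x,y,(proj(c,s["tcp_pos"]+T@[x,y,-.0153])).round(1))
E
```

```text
time: 18.9
tcp_pos: [0.5545, 0.0572, 0.0665]
tcp_rot: [[-0.051, 0.999, 0.001], [0.999, 0.051, 0.001], [0.001, 0.001, -1.0]]
contact_force: [0.3, -0.1, -2.0]
grip_width: 0.0235
grasp_force: 40.0
(array([ 0.0008, -0.0011,  0.0235]), array([ 0.06, -0.06, -0.08]))
0.028 -0.029 [204.7 194.4]
0.028 0.029 [304.1 194.4]
0.108 -0.029 [201.6  54.2]
0.108 0.029 [307.5  54.4]
```

View pics/w7.png

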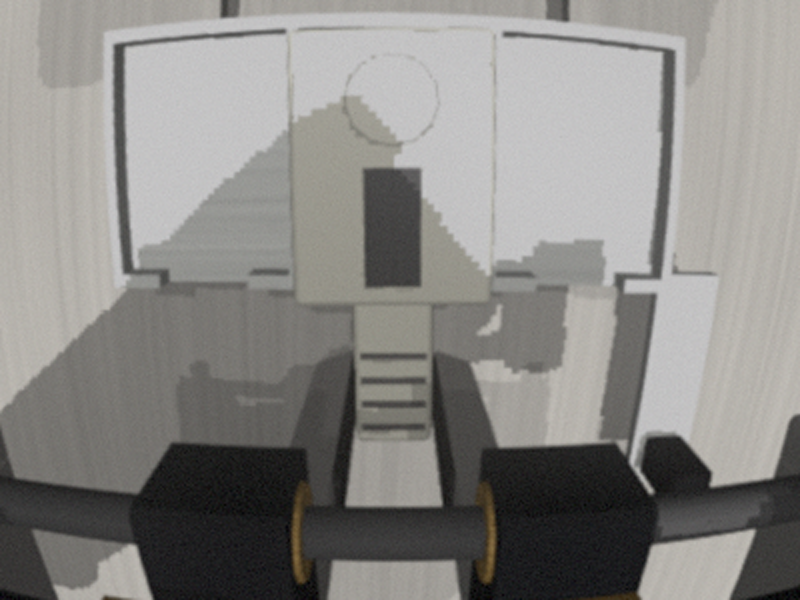

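The picture shows the held cartridge over lane 1: block front edge at v=303 (u 293–489), far edge v≈29; slots of lanes 0 and 2 at u=167–248 and 536–615, v≈271; carrier corners (105,33) and (685,40).

```bash
python3 - <<'E'
from h import *
import pickle;c=pickle.load(open("w7.pkl","rb"))
s=env.sense();T=np.array(s["tcp_rot"])
P=lambda u,v,z:T.T@(onz(c,[u/2+56,v/2+40],z)-s["tcp_pos"])
zb=s["tcp_pos"][2]-.007+.022
print("blk front",[P(u,303,zb)[:2].round(4) for u in(293,489)],"far",[P(u,29,zb)[:2].round(4) for u in(290,495)])
for n,p in dict(s0a=(167,270),s0b=(248,269),s2a=(536,273),s2b=(615,275),i0=(105,33),i2=(685,40),ii0=(122,46),ii2=(665,51),m0=(127,272),m2=(654,275)).items(): print(n,P(*p,.046)[:2].round(4))
E
```

```text
blk front [array([ 0.0297, -0.0303]), array([0.0297, 0.0268])] far [array([ 0.1079, -0.0294]), array([0.1079, 0.0269])]
s0a [ 0.0315 -0.0832]
s0b [ 0.0316 -0.0523]
s2a [0.0302 0.0493]
s2b [0.0296 0.0794]
i0 [ 0.1195 -0.1043]
i2 [0.117  0.1035]
ii0 [ 0.1137 -0.0972]
ii2 [0.1119 0.0952]
m0 [ 0.0309 -0.0998]
m2 [0.0298 0.0954]
```

```bash
python3 drive.py '0 0 0.7 0.0032 -0.0005 0 0.01;0 0 0.7 0.0032 -0.0005 0 0.01;0 0 0.7 0.0032 -0.0005 0.008 0.01;0 0 0.7 0.0032 -0.0005 0.014 0.01;0 0 0.7 0.0032 -0.0005 0.018 0.01;0 0 0.7 0.0032 -0.0005 0.022 0.01;0 0 0.7 0.0032 -0.0005 0.0235 0.01;0 0 0.7 0.0032 -0.0005 0.0235 0.01'
```

```text
time: 19.75
tcp_pos: [0.5532, 0.0613, 0.042]
tcp_rot: [[-0.04, 0.999, -0.001], [0.999, 0.04, 0.001], [0.001, -0.001, -1.0]]
contact_force: [-3.0, -1.3, 7.2]
grip_width: 0.0237
grasp_force: 40.0
```

```bash
cat >> h.py <<'E'
def window(c,guess):
    "dark window centre + long-axis azimuth near a guessed world xy"
    g=cv2.GaussianBlur(cv2.cvtColor(c["frame"],cv2.COLOR_RGB2GRAY),(3,3),0);q=proj(c,[*guess,.022])
    best=None
    for k in cv2.findContours((g<100).astype(np.uint8),cv2.RETR_LIST,cv2.CHAIN_APPROX_NONE)[0]:
        r=cv2.minAreaRect(k);d=np.hypot(*(np.array(r[0])-q))
        if 60<cv2.contourArea(k)<1500 and d<40 and (best is None or d<best[0]): best=(d,r,cv2.contourArea(k))
    if best is None: return None
    b=cv2.boxPoints(best[1]);W=np.array([onz(c,p,.022)[:2] for p in b])
    e=[W[1]-W[0],W[2]-W[1]];l=max(e,key=np.linalg.norm);s=min(e,key=np.linalg.norm)
    return W.mean(0).round(4),np.degrees(np.arctan2(l[1],l[0])).round(1),np.round([np.linalg.norm(l),np.linalg.norm(s)],4),best[2]
E
python3 drive.py '0 0 0 0 0 0 0.04;0 0 0 0 0 0 0.05;0 0 0 0 0 0 0.05;0 0 0 0 0 -0.05 0.05;0 0 0 0 0 -0.1 0.05;0 0 0 0 0 -0.15 0.05'
python3 - <<'E'
from h import *
import pickle
c=pickle.load(open("w5.pkl","rb"));print(window(c,(.53,-.05)))
look("w8")
print(togo([.527,-.287,.2],az(-9.5)),env.sense()["joint_pos"])
E
```

```text
time: 20.35
tcp_pos: [0.5529, 0.0613, 0.1937]
tcp_rot: [[-0.041, 0.999, -0.001], [0.999, 0.041, 0.002], [0.002, -0.001, -1.0]]
contact_force: [1.5, -0.5, 1.2]
grip_width: 0.0502
grasp_force: 0.0
(array([ 0.5367, -0.0505]), np.float64(163.9), array([0.0316, 0.0141]), 244.5)
(array([-3.483e-01, -4.340e-02,  2.000e-04]), array([  0.19,  -0.45, 101.87])) [ 35.51634934  24.1924029  -61.08780555 104.90298182  23.48239867
  64.36770113 -31.40230831]
```

```bash
python3 drive.py '0 0 102 -0.35 -0.043 0 0.05;0 0 102 -0.35 -0.043 0 0.05;0 0 102 -0.35 -0.043 0 0.05;0 0 102 -0.35 -0.043 0 0.05;0 0 102 -0.35 -0.043 0 0.05;0 0 102 -0.35 -0.043 0 0.05;0 0 102 -0.35 -0.043 0 0.05;0 0 102 -0.35 -0.043 0 0.05' >/dev/null
python3 drive.py '0 0 33 0 0 0 0.05;0 0 33 0 0 0 0.05;0 0 33 0 0 0 0.05;0 0 33 0 0 0 0.05'
python3 - <<'E'
from h import *
c=look("w9");w=window(c,(.577,-.296));print(w,env.sense()["joint_pos"])
print(window(c,(.489,-.428)))
E
```

```text
time: 21.6
tcp_pos: [0.5245, -0.2905, 0.1914]
tcp_rot: [[0.985, -0.17, -0.0], [-0.17, -0.985, 0.001], [-0.0, -0.001, -1.0]]
contact_force: [0.8, 0.4, 0.9]
grip_width: 0.0498
grasp_force: 0.0
(array([ 0.5777, -0.2971]), np.float64(170.3), array([0.0283, 0.0116]), 215.5) [ 49.80979753  21.51766151 -34.03094437 101.09791368  13.42347657
  61.51044319 -89.05514257]
(array([ 0.4895, -0.4316]), np.float64(-99.2), array([0.0308, 0.012 ]), 190.5)
```

```bash
python3 - <<'E'
from h import *
print(togo([.5299,-.2889,.006],az(-9.7)))
E
python3 drive.py '0 0 0 0.005 -0.002 0.05 0.05;0 0 0 0.005 -0.002 0.1 0.05;0 0 0 0.005 -0.002 0.15 0.05;0 0 0 0.005 -0.002 0.175 0.05;0 0 0 0.005 -0.002 0.185 0.05;0 0 0 0.005 -0.002 0.185 0.05' 40
python3 - <<'E'
from h import *
print(togo([.5299,-.2889,.006],az(-9.7)))
E
```

```text
(array([ 0.0051, -0.0022,  0.1855]), array([-0.08,  0.02, -0.53]))
time: 22.25
tcp_pos: [0.5294, -0.2887, 0.0058]
tcp_rot: [[0.987, -0.163, -0.002], [-0.163, -0.987, 0.003], [-0.002, -0.002, -1.0]]
contact_force: [-0.1, -0.1, 0.2]
grip_width: 0.0499
grasp_force: 0.0
(array([ 0.0006,  0.0001, -0.0002]), array([-0.13,  0.11,  0.35]))
```

```bash
python3 drive.py '0 0 0 0 0 0 0.01;0 0 0 0 0 0 0.01;0 0 0 0 0 0 0.01;0 0 0 0 0 0 0.01;0 0 0 0 0 0 0.01;0 0 0 0 0 -0.05 0.01;0 0 0 0 0 -0.1 0.01;0 0 0 0 0 -0.14 0.01' 40
python3 - <<'E'
from h import *
print(togo([.6211,.02,.13],az(92.3)))
E
```

```text
time: 23.05
tcp_pos: [0.5299, -0.2891, 0.1492]
tcp_rot: [[0.986, -0.164, 0.001], [-0.164, -0.986, 0.001], [0.001, -0.001, -1.0]]
contact_force: [0.2, 0.1, -0.6]
grip_width: 0.0239
grasp_force: 40.0
(array([ 0.0393, -0.3199,  0.0196]), array([-3.0000e-02, -9.0000e-02, -1.0173e+02]))
```

```bash
python3 drive.py '0 0 -102 0.04 -0.32 0 0.01;0 0 -102 0.04 -0.32 0 0.01;0 0 -102 0.04 -0.32 0 0.01;0 0 -102 0.04 -0.32 0 0.01;0 0 -102 0.04 -0.32 0 0.01;0 0 -102 0.04 -0.32 0 0.01;0 0 -102 0.04 -0.32 0 0.01;0 0 -102 0.04 -0.32 0 0.01' >/dev/null
python3 drive.py '0 0 -34 0 0 0 0.01;0 0 -34 0 0 0 0.01;0 0 -34 0 0 0 0.01;0 0 -34 0 0 0 0.01;0 0 -34 0 0 0 0.01'
python3 - <<'E'
from h import *
print(togo([.6211,.064,.066],az(92.3)),env.sense()["joint_pos"])
E
```

```text
time: 24.35
tcp_pos: [0.6216, 0.0196, 0.1468]
tcp_rot: [[-0.06, 0.998, -0.001], [0.998, 0.06, 0.002], [0.002, -0.001, -1.0]]
contact_force: [-0.6, 0.7, -0.5]
grip_width: 0.0234
grasp_force: 40.0
(array([0.0442, 0.0023, 0.0809]), array([-0.04, -0.1 ,  1.15])) [ 34.74633967  34.6028423  -58.92338422  99.66089786  32.4233015
  64.6933252  -30.78937622]
```

```bash
python3 drive.py '0 0 1.1 0.022 0.001 0.03 0.01;0 0 1.1 0.044 0.002 0.065 0.01;0 0 1.1 0.044 0.002 0.081 0.01;0 0 1.1 0.044 0.002 0.081 0.01;0 0 1.1 0.044 0.002 0.081 0.01'
cat >> h.py <<'E'
def held(c):
    "window rect of a held cartridge, raw pixels"
    g=cv2.GaussianBlur(cv2.cvtColor(c["frame"],cv2.COLOR_RGB2GRAY),(3,3),0)
    for k in cv2.findContours((g<100).astype(np.uint8),cv2.RETR_LIST,cv2.CHAIN_APPROX_NONE)[0]:
        r=cv2.minAreaRect(k)
        if 800<cv2.contourArea(k)<2600 and abs(r[0][0]-252)<25 and 120<r[0][1]<185: print(r)
E
python3 - <<'E'
from h import *
import pickle
held(pickle.load(open("w7.pkl","rb")));held(look("w10"))
print(togo([.6211,.064,.042],az(92.3)))
E
```

```text
time: 24.85
tcp_pos: [0.6215, 0.0634, 0.0667]
tcp_rot: [[-0.036, 0.999, -0.0], [0.999, 0.036, 0.001], [0.001, -0.0, -1.0]]
contact_force: [-0.2, 0.8, -0.4]
grip_width: 0.0235
grasp_force: 40.0
((251.49996948242188, 153.5), (58.99999237060547, 26.999996185302734), 90.0)
((251.49996948242188, 157.5), (58.99999237060547, 26.999996185302734), 90.0)
(array([ 0.0006, -0.0008,  0.0252]), array([ 0.06, -0.07, -0.23]))
```

```bash
python3 drive.py '0 0 0 0.0029 -0.0006 0 0.01;0 0 0 0.0029 -0.0006 0 0.01;0 0 0 0.0029 -0.0006 0.008 0.01;0 0 0 0.0029 -0.0006 0.014 0.01;0 0 0 0.0029 -0.0006 0.018 0.01;0 0 0 0.0029 -0.0006 0.022 0.01;0 0 0 0.0029 -0.0006 0.025 0.01;0 0 0 0.0029 -0.0006 0.025 0.01'
```

```text
time: 25.7
tcp_pos: [0.6203, 0.0671, 0.041]
tcp_rot: [[-0.039, 0.999, -0.001], [0.999, 0.039, 0.001], [0.001, -0.001, -1.0]]
contact_force: [-4.5, -0.6, 7.1]
grip_width: 0.0238
grasp_force: 40.0
```

```bash
python3 drive.py '0 0 0 0 0 0 0.04;0 0 0 0 0 0 0.04;0 0 0 0 0 0 0.04;0 0 0 0 0 -0.05 0.05;0 0 0 0 0 -0.1 0.05;0 0 0 0 0 -0.15 0.05' 
python3 - <<'E'
from h import *
look("w11");print(togo([.4817,-.4795,.19],az(80.8)))
E
```

```text
time: 26.3
tcp_pos: [0.6201, 0.0668, 0.1927]
tcp_rot: [[-0.039, 0.999, -0.001], [0.999, 0.039, 0.002], [0.002, -0.001, -1.0]]
contact_force: [0.5, -0.4, -0.7]
grip_width: 0.0497
grasp_force: 0.0
(array([-0.5421, -0.1627,  0.0083]), array([ 0.42, -0.19, 11.44]))
```

```bash
python3 drive.py '0 0 11 -0.54 -0.163 0 0.05;0 0 11 -0.54 -0.163 0 0.05;0 0 11 -0.54 -0.163 0 0.05;0 0 11 -0.54 -0.163 0 0.05;0 0 11 -0.54 -0.163 0 0.05;0 0 11 -0.54 -0.163 0 0.05;0 0 11 -0.54 -0.163 0 0.05;0 0 11 -0.54 -0.163 0 0.05' >/dev/null
python3 - <<'E'
from h import *
print(togo([.4817,-.4795,.19],az(80.8)),env.sense()["joint_pos"])
E
```

```text
(array([-0.1608, -0.0126,  0.0004]), array([-0.01, -0.06,  0.39])) [ 68.21329371  29.45203172 -57.13572824  98.82048773  26.68312233
  66.60620117  -5.31472877]
```

```bash
python3 drive.py '0 0 0.4 -0.161 -0.013 0 0.05;0 0 0.4 -0.161 -0.013 0 0.05;0 0 0.4 -0.161 -0.013 0 0.05;0 0 0.4 -0.161 -0.013 0 0.05;0 0 0.4 -0.161 -0.013 0 0.05;0 0 0.4 -0.161 -0.013 0 0.05'
python3 - <<'E'
from h import *
w=window(look("w12"),(.4895,-.4316));print(w,env.sense()["joint_pos"])
a=w[1] if w[1]<0 else w[1]-180
t=w[0]+.0485*np.array([np.cos(np.radians(a)),np.sin(np.radians(a))]);print(t,togo([*t,.006],az(a+180)))
E
```

```text
time: 27.75
tcp_pos: [0.4827, -0.4763, 0.1902]
tcp_rot: [[0.159, 0.987, 0.0], [0.987, -0.159, 0.002], [0.002, -0.0, -1.0]]
contact_force: [-0.2, 0.8, -0.1]
grip_width: 0.0504
grasp_force: 0.0
(array([ 0.4904, -0.4316]), np.float64(-98.9), array([0.0331, 0.0139]), 310.5) [ 75.54882739  35.02370907 -53.80520533  89.77292458  29.33932205
  70.41457603   7.55137122]
[ 0.48289655 -0.47951605] (array([-0.004 ,  0.0005,  0.1844]), array([-0.01, -0.11, -0.19]))
```

```bash
python3 drive.py '0 0 0 -0.004 0 0.05 0.05;0 0 0 -0.004 0 0.1 0.05;0 0 0 -0.004 0 0.15 0.05;0 0 0 -0.004 0 0.175 0.05;0 0 0 -0.004 0 0.184 0.04;0 0 0 -0.004 0 0.184 0.04;0 0 0 -0.004 0 0.184 0.01;0 0 0 -0.004 0 0.184 0.01' 40
python3 drive.py '0 0 0 0 0 0 0.01;0 0 0 0 0 0 0.01;0 0 0 0 0 -0.05 0.01;0 0 0 0 0 -0.1 0.01;0 0 0 0 0 -0.14 0.01;0 0 0 0 0 -0.14 0.01'
python3 - <<'E'
from h import *
print(togo([.4853,.02,.147],az(92.3)))
E
```

```text
time: 28.6
tcp_pos: [0.4826, -0.4817, 0.0084]
tcp_rot: [[0.16, 0.987, 0.002], [0.987, -0.16, -0.0], [-0.0, 0.002, -1.0]]
contact_force: [0.2, 0.6, 0.3]
grip_width: 0.0273
grasp_force: 0.0
time: 29.2
tcp_pos: [0.484, -0.4827, 0.1527]
tcp_rot: [[0.16, 0.987, 0.005], [0.987, -0.16, -0.004], [-0.003, 0.006, -1.0]]
contact_force: [0.0, 0.2, -1.1]
grip_width: 0.024
grasp_force: 40.0
(array([ 0.4965, -0.0792,  0.0036]), array([  0.32,   0.22, -11.51]))
```

```bash
python3 drive.py '0 0 -11.5 0.5 -0.079 0 0.01;0 0 -11.5 0.5 -0.079 0 0.01;0 0 -11.5 0.5 -0.079 0 0.01;0 0 -11.5 0.5 -0.079 0 0.01;0 0 -11.5 0.5 -0.079 0 0.01;0 0 -11.5 0.5 -0.079 0 0.01;0 0 -11.5 0.5 -0.079 0 0.01;0 0 -11.5 0.5 -0.079 0 0.01' >/dev/null
python3 - <<'E'
from h import *
print(togo([.4853,.0586,.066],az(92.3)),env.sense()["joint_pos"])
E
```

```text
(array([0.1382, 0.0083, 0.0809]), array([-0.01, -0.05, -0.03])) [ 56.38431118  22.34250765 -64.71481281 116.03535042  24.28668098
  56.49689737 -18.28379622]
```

```bash
python3 drive.py '0 0 0 0.05 0.008 0 0.01;0 0 0 0.09 0.008 0.01 0.01;0 0 0 0.12 0.008 0.035 0.01;0 0 0 0.138 0.008 0.06 0.01;0 0 0 0.138 0.008 0.081 0.01;0 0 0 0.138 0.008 0.081 0.01;0 0 0 0.138 0.008 0.081 0.01'
python3 - <<'E'
from h import *
held(look("w13"));print(togo([.4853,.0586,.042],az(92.3)),env.sense()["joint_pos"])
E
```

```text
time: 30.7
tcp_pos: [0.4854, 0.0569, 0.0664]
tcp_rot: [[-0.04, 0.999, -0.001], [0.999, 0.04, 0.002], [0.002, -0.001, -1.0]]
contact_force: [-0.5, 0.7, -0.3]
grip_width: 0.0234
grasp_force: 40.0
((253.5, 154.0), (58.0, 27.0), 90.0)
(array([ 0.002 , -0.0005,  0.0248]), array([ 0.02, -0.08, -0.03])) [ 34.14003177  28.88170662 -58.75683318 119.88314406  32.99593759
  49.13039155 -41.87255947]
```

```bash
python3 drive.py '0 0 0 0.0022 -0.0012 0 0.01;0 0 0 0.0022 -0.0012 0 0.01;0 0 0 0.0022 -0.0012 0.008 0.01;0 0 0 0.0022 -0.0012 0.014 0.01;0 0 0 0.0022 -0.0012 0.018 0.01;0 0 0 0.0022 -0.0012 0.022 0.01;0 0 0 0.0022 -0.0012 0.0245 0.01;0 0 0 0.0022 -0.0012 0.0245 0.01'
```

```text
time: 31.55
tcp_pos: [0.4844, 0.0593, 0.0415]
tcp_rot: [[-0.04, 0.999, -0.0], [0.999, 0.04, 0.001], [0.001, -0.0, -1.0]]
contact_force: [-2.9, -1.1, 7.4]
grip_width: 0.0234
grasp_force: 40.0
```

```bash
python3 drive.py '0 0 0 0 0 0 0.04;0 0 0 0 0 0 0.04;0 0 0 0 0 0 0.04;0 0 0 0 0 -0.05 0.03;0 0 0 0 0 -0.1 0.02;0 0 0 0.02 0.04 -0.14 0.01;0 0 0 0.02 0.075 -0.18 0.01;0 0 0 0.02 0.075 -0.18 0.01'
python3 - <<'E'
from h import *
c=look("w14");g=cv2.GaussianBlur(cv2.cvtColor(c["frame"],cv2.COLOR_RGB2GRAY),(3,3),0)
print(env.sense()["joint_pos"])
for k in cv2.findContours((g<100).astype(np.uint8),cv2.RETR_LIST,cv2.CHAIN_APPROX_NONE)[0]:
    r=cv2.minAreaRect(k);a=cv2.contourArea(k)
    if 60<a<900:
        b=cv2.boxPoints(r);W=np.array([onz(c,p,.058)[:2] for p in b]);e=[W[1]-W[0],W[2]-W[1]];l=max(e,key=np.linalg.norm)
        print(np.round(r[0],1),a,W.mean(0).round(4),np.degrees(np.arctan2(l[1],l[0])).round(1),[np.linalg.norm(x).round(4) for x in e])
E
```

```text
time: 32.35
tcp_pos: [0.5622, 0.0825, 0.2253]
tcp_rot: [[-0.039, 0.999, 0.005], [0.999, 0.039, 0.003], [0.003, 0.005, -1.0]]
contact_force: [0.1, 0.2, -0.2]
grip_width: 0.0098
grasp_force: 0.0
[ 35.38046619  25.00879415 -64.27598043 102.18110764  24.1981116
  67.96451942 -33.83270737]
[455.3 239.8] 138.5 [ 0.8819 -0.009 ] -32.0 [np.float64(0.0238), np.float64(0.0274)]
[473.8 243.9] 244.0 [ 0.9298 -0.0192] -62.7 [np.float64(0.0469), np.float64(0.0544)]
[334. 226.] 290.0 [0.6705 0.0155] -81.5 [np.float64(0.0244), np.float64(0.0288)]
[483.5 215. ] 122.0 [0.9334 0.0319] 0.2 [np.float64(0.025), np.float64(0.0274)]
[461.3 215.2] 148.5 [0.8812 0.0318] -30.1 [np.float64(0.0251), np.float64(0.0272)]
[199.2 182.5] 72.5 [0.4972 0.0673] -87.5 [np.float64(0.0039), np.float64(0.0417)]
[186.  146.5] 300.5 [0.4811 0.1113] -89.9 [np.float64(0.0147), np.float64(0.0325)]
[300. 145.] 297.0 [0.6166 0.1179] -85.9 [np.float64(0.0143), np.float64(0.0312)]
[243.  144.5] 322.0 [0.5492 0.1155] -87.9 [np.float64(0.014), np.float64(0.0321)]
```

```bash
python3 - <<'E'
from h import *
print(togo([.673,-.035,.13]))
E
python3 drive.py '0 8 0 -0.04 0.035 0.02 0;0 16 0 -0.08 0.07 0.06 0;0 20 0 -0.121 0.106 0.095 0;0 20 0 -0.121 0.106 0.095 0;0 20 0 -0.121 0.106 0.095 0;0 20 0 -0.121 0.106 0.095 0'
python3 - <<'E'
from h import *
s=env.sense();print(togo([.673,-.035,.05]),togo([.673-.04*.15,-.035+.15,.05]),s["joint_pos"])
E
```

```text
(array([-0.1221,  0.1062,  0.0946]), None)
time: 33.0
tcp_pos: [0.6679, -0.0341, 0.1248]
tcp_rot: [[-0.037, 0.999, -0.016], [0.938, 0.04, 0.345], [0.345, -0.003, -0.939]]
contact_force: [0.8, 1.2, 1.3]
grip_width: 0.0004
grasp_force: 0.0
(array([-0.0268,  0.0052,  0.0698]), None) (array([0.1141, 0.0053, 0.1216]), None) [ 47.39126157  45.85287437 -61.39968656  91.71655874  21.28612645
  63.0339686  -11.96785178]
```

```bash
python3 drive.py '0 0 0 -0.012 0.005 0.03 0;0 0 0 -0.022 0.005 0.055 0;0 0 0 -0.027 0.005 0.07 0;0 0 0 -0.027 0.005 0.07 0;0 0 0 -0.018 0.005 0.0735 0;0 0 0 -0.0105 0.005 0.076 0;0 0 0 -0.0105 0.005 0.076 0'
python3 drive.py '0 0 0 0.006 0 0.002 0;0 0 0 0.012 0 0.004 0;0 0 0 0.018 0 0.0065 0;0 0 0 0.024 0 0.0087 0;0 0 0 0.031 0 0.0112 0;0 0 0 0.038 0 0.0138 0;0 0 0 0.045 0 0.0163 0;0 0 0 0.052 0 0.0189 0'
```

```text
time: 33.7
tcp_pos: [0.6738, -0.0159, 0.0531]
tcp_rot: [[-0.04, 0.999, -0.013], [0.938, 0.043, 0.343], [0.344, 0.002, -0.939]]
contact_force: [0.4, 0.3, -0.4]
grip_width: 0.0005
grasp_force: 0.0
time: 34.5
tcp_pos: [0.6713, 0.0377, 0.0516]
tcp_rot: [[-0.038, 0.999, -0.014], [0.938, 0.04, 0.343], [0.343, -0.0, -0.939]]
contact_force: [0.7, -2.0, 1.5]
grip_width: 0.0006
grasp_force: 1.3
```

```bash
python3 drive.py '0 0 0 0.007 0 0.0026 0;0 0 0 0.014 0 0.0051 0;0 0 0 0.021 0 0.0077 0;0 0 0 0.028 0 0.0103 0;0 0 0 0.035 0 0.0129 0;0 0 0 0.042 0 0.0154 0;0 0 0 0.049 0 0.018 0;0 0 0 0.056 0 0.0205 0'
python3 drive.py '0 0 0 0.004 0 0.0015 0;0 0 0 0.008 0 0.003 0;0 0 0 0.012 0 0.0044 0;0 0 0 0.016 0 0.0059 0'
```

```text
time: 35.3
tcp_pos: [0.6688, 0.0972, 0.0515]
tcp_rot: [[-0.038, 0.999, -0.014], [0.938, 0.04, 0.343], [0.343, -0.0, -0.939]]
contact_force: [1.0, -3.1, 1.4]
grip_width: 0.0003
grasp_force: 1.3
time: 35.7
tcp_pos: [0.6681, 0.1138, 0.0514]
tcp_rot: [[-0.037, 0.999, -0.014], [0.938, 0.04, 0.343], [0.343, -0.0, -0.939]]
contact_force: [0.6, -1.8, 1.6]
grip_width: 0.0006
grasp_force: 1.2
```

Still sliding at about 2 N; I keep going gently until it reaches the stop.

```bash
python3 drive.py '0 0 0 0.003 0 0.0011 0;0 0 0 0.006 0 0.0022 0;0 0 0 0.009 0 0.0033 0;0 0 0 0.011 0 0.004 0'
python3 drive.py '0 0 0 0.002 0 0.0007 0;0 0 0 0.004 0 0.0015 0;0 0 0 0.006 0 0.0022 0'
```

```text
time: 36.1
tcp_pos: [0.6676, 0.1256, 0.0514]
tcp_rot: [[-0.038, 0.999, -0.014], [0.938, 0.04, 0.343], [0.343, -0.0, -0.939]]
contact_force: [0.4, -2.3, 1.6]
grip_width: 0.0008
grasp_force: 1.1
time: 36.4
tcp_pos: [0.6678, 0.1291, 0.0511]
tcp_rot: [[-0.036, 0.999, -0.014], [0.94, 0.039, 0.34], [0.34, -0.001, -0.94]]
contact_force: [-6.0, -24.3, 15.9]
grip_width: 0.0005
grasp_force: 12.1
```

```bash
python3 drive.py '0 0 0 -0.01 0 -0.004 0;0 0 0 -0.04 0 -0.015 0;0 0 0 -0.08 0 -0.03 0;0 0 0 -0.08 0 -0.07 0;0 0 0 -0.1 0 -0.12 0;0 0 0 -0.1 0 -0.12 0;0 0 0 -0.1 0 -0.12 0'
python3 - <<'E'
from h import *
for n in("side","scene"):
    c=grab(n,n+"9.png");hsv=cv2.cvtColor(c["frame"],cv2.COLOR_RGB2HSV)
    for m,(lo,hi),z,A in(("post",((0,0,0),(180,255,60)),.07,(10,150)),("carton",((5,90,80),(20,255,255)),.05,(100,900)),("jar",((105,90,60),(125,255,255)),.075,(80,500))):
        for k in cv2.findContours(cv2.inRange(hsv,lo,hi),cv2.RETR_EXTERNAL,cv2.CHAIN_APPROX_NONE)[0]:
            if A[0]<cv2.contourArea(k)<A[1]:
                p=onz(c,np.array(cv2.minAreaRect(k)[0]),z)[:2].round(3)
                if .38<p[0]<.75 and -.45<p[1]<.25: print(n,m,p,cv2.contourArea(k))
E
```

```text
time: 37.1
tcp_pos: [0.6734, -0.0044, 0.1305]
tcp_rot: [[-0.036, 0.999, -0.012], [0.939, 0.038, 0.343], [0.343, 0.001, -0.939]]
contact_force: [-0.6, 1.0, -0.3]
grip_width: 0.0002
grasp_force: 0.0
side post [0.662 0.142] 25.5
side post [ 0.731 -0.249] 96.0
side carton [ 0.638 -0.139] 324.5
side jar [ 0.418 -0.296] 147.0
scene post [0.676 0.136] 44.0
scene post [0.652 0.193] 15.0
scene post [0.592 0.19 ] 23.0
scene post [0.525 0.187] 20.5
scene jar [ 0.423 -0.295] 223.0
```

```bash
python3 - <<'E'
from rig import env
print(env.job_done())
E
```

```text
the job is handed in; nothing more can be done
None
```

I loaded all three cartridges flat, well up and tab out in the three lanes, pushed the carrier home until it met its stop at about 24 N, and backed the gripper clear. The job was handed in at about 37 s with the jar and carton unmoved, but handing it in returned no verdict.

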